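# Dock the glass carrier on the coffee scale's three-point seat

## Task

Pick up the wooden two-glass carrier by its handle, dock it on the black coffee scale so that its three ball feet settle fully home in the cone, in the groove and on the flat pad and it sits level without rocking, and let go of it. The seats are never exactly where they should be, so feel for them, gently: the scale must never be pressed with more than 20 N. Keep the carrier roughly upright and leave the two shot glasses and the tamper where they stand.

Things in the scene. Friction and masses are not known exactly. Their poses are not given: they have to be found in the camera images.
- carrier: Glass carrier: wooden disc 124 mm across with two thin steel rings on top, three alike steel ball feet below, upright dark wooden handle in the middle; 0.25 to 0.5 kg. Origin on its axis in the plane of the feet's lowest points, z up; disc from z = 16 to 21 mm. Feet friction about 0.18. It may be docked in any of three turns, 120 degrees apart.
- handle (a point): Centre of the handle's grip bar: a bar 58 mm long (along the carrier's x), 14 mm thick (along y), 24 mm tall, with its middle 66 mm above the feet, on two posts of 8 mm at x = +-21 mm. Pinch it across its 14 mm. Axes as the carrier's. Grip it firmly: a load on one foot can turn it in a weak grip.
- foot_a (a point): Lowest point of one of the carrier's three alike steel ball feet (12 mm balls). Feet a, b, c stand 44 mm from the carrier's axis at 0, +120 and -120 degrees from the carrier's x axis.
- foot_b (a point): Lowest point of one of the carrier's three alike steel ball feet (12 mm balls). Feet a, b, c stand 44 mm from the carrier's axis at 0, +120 and -120 degrees from the carrier's x axis.
- foot_c (a point): Lowest point of one of the carrier's three alike steel ball feet (12 mm balls). Feet a, b, c stand 44 mm from the carrier's axis at 0, +120 and -120 degrees from the carrier's x axis.
- scale_base: Fixed black scale housing 170 x 170 x 24 mm, display on its -x face; origin at the centre of its underside, z up. On it a dark steel load plate, 120 mm across (upper face at z = 34 mm), bears three aluminium seats. The load plate gives downwards on a spring, 1 mm for each 5 N. Fully home, all feet are at z = 42 mm less about 1 mm of give under the carrier's weight.
- cone_nominal (a point): Where the cone seat should be: a point fixed to the housing, 44 mm from its axis in +x, at the height of the seat's top (z = 46 mm). The real seat, a round block 40 mm across with a 90-degree conical pocket 13 mm wide at its mouth, is clamped up to 8 mm off in the scale's x and up to 8 mm in its y, differently in every run and not measured. It does not slide when rubbed.
- groove_nominal (a point): Where the groove seat should be, 44 mm from the scale's axis at +120 degrees from its x, at the top's height (46 mm): block 52 mm wide, 36 mm long with a 90-degree V groove 13 mm wide pointing at the cone. The real one is shifted with the cone and also turned about the cone by up to 0.18 rad either way (whole load plate), not measured; it does not turn when rubbed.
- flat_nominal (a point): Where the flat seat's face should be, 44 mm from the scale's axis at -120 degrees from its x, at z = 42 mm, 4 mm lower than the other tops: round pad 38 mm across. It is shifted and turned together with cone and groove; the three real seats form the same 76 mm triangle as the feet.
- load_plate (a joint): How far the load plate, with its three seats, is pressed down against its spring: 0 unloaded, 1 mm for each 5 N, positive downwards, stop at 5 mm.
- glass_left: Empty clear shot glass, 49 mm across, 58 mm tall, standing behind the work; origin at the centre of its underside. A bystander.
- glass_right: A second clear shot glass of the same size, standing behind the work; origin at the centre of its underside. A bystander.
- tamper: Coffee tamper, 58 mm across, 90 mm tall, red-brown wooden handle on a steel foot, standing between the carrier and the scale; origin at the centre of its underside. A bystander.
There are look-alikes about, which are no part of the job. There is more than one size of the carrier; the one meant has the size given above.

How it is judged:
By the outcome, as a careful person would: the job done as asked, in the order asked, and still so for the second after the job is handed in, with the robot touching nothing.
It also fails if it takes over 72 s, if anything falls off the work surface, if the arm or the gripper's body presses on something with over 40 N, if the wrist force passes 120 N, or if a joint passes its speed limit or range.

## Robot

A 6-joint arm with a two-finger parallel gripper is mounted at the origin on a cart in front of the work surface, level with it; the furniture and walls round the work are solid. World frame = base frame: x ahead of the robot, y to its left, z up, the work surface at z = 0. Lengths are in m, angles in rad, forces in N, time in s.
With the tool pointing down it reaches from about 0.25 to 0.725 m from the base axis. Payload 4 kg.
Tool frame: the origin (TCP) lies midway between the tips of the shut fingers; the grasp point (between the pads) lies 19 mm behind it; z points along the fingers, y is the line along which they close (so a half turn about z gives the same grasp; the last joint's range is limited). The gripper opens to 85 mm and grips with 20 to 120 N. Pads are 22 mm wide; open, the fingers measure 114 mm over their backs; the gripper's body (76 mm by 85 mm) begins 54 mm behind the grasp point. The pads swing forward as they close: fully open they stand 13 mm farther back than shut.
Start: joints at [-1.291, 0.241, 0.005, 1.335, 0, 1.571], TCP at [0.138, -0.481, 0.231] pointing down, gripper open.
Joint ranges: [-2.72, 2.72], [-1.05, 1.87], [-1.09, 1.28], [-1.99, 2.15], [-1.42, 1.44], [-3.14, 3.14]. Speed limits (rad/s): [2.79, 2.79, 3.14, 3.14, 3.14, 3.14].

## Interface

Orientations are given as a unit quaternion [x, y, z, w].
In Python, from workcell import bot gives the robot as it stands.
- The arm moves only by the tool play_rows, never from a script. Its argument "moves" is a list of rows, each a list of 3 entries, a list of its own where there are three numbers: the opening, from -1 (shut) to 1 (fully open), then the shift along the tool's x, y, z in cm, then the turn, a rotation vector about the tool's x, y, z in rad. A call has 1 to 12 rows; each row shifts and turns the commanded pose from where the row before left it, along the tool's axes as they then stand; what a row does not reach is not made up. A row lasts 1/12 s, in which the tool goes at most 41.7 mm and 7.16 degrees, less where a joint would pass 70% of its speed; a pose out of reach is approached as far as the arm can. A call is refused whole if a number of a shift passes 4.17 or a number of a turn 0.125, either way. A call with a gripper value outside its range is refused whole. The fingers move at their own pace and stop on an object; the grip force is fixed at half the most. Time passes only in rows, so rows that do not move let the fingers close. It gives the time, the measured TCP pose, the force and the opening at its end, in the units of the state.
- bot.get_obs(): the state, without advancing time (a new reading comes with each control period).
- bot.camera(name): name is "scene" or "side" or "wrist"; returns (picture, depth): 480x640x3 uint8, red, green, blue; 480x640 float32, m along the optical axis (not along the pixel's ray), 0 where there is no reading.
- bot.camera_info(name): a dict with "K" (3x3 intrinsics, pixels), "world_from_camera" (4x4, takes a point from camera to world coordinates); the wrist camera has in their place "T_tool_cam" (4x4, takes a point from camera to tool coordinates, whose origin is the TCP and whose axes are the flange's). Camera axes: x right, y up, looking along -z (the intrinsics and any distortion apply to the point x, -y, -z); pixel columns grow to the right and rows downward; lengths in m; the calibration is good to about 2 mm. The wrist camera is an equidistant fisheye: a pixel r from the principal point sees the ray r / f radians off the axis. A picture is of the moment at which its call begins: read the wrist's pose just before it. camera_info takes no time and is no camera call.
- bot.job_done(): hands the job in, once; it reports no verdict.
The state is a dict: "clock": time; "joint_pos": joint angles; "joint_vel": joint speeds; "tau": joint torques, N m; "eef_pos": TCP position; "tool_rot": TCP orientation; "ft_force": force on the tool from outside, world axes, zero at the start; "ft_torque": the same for the moment, N m; "grip_width": finger opening in m.
Only numpy, scipy, OpenCV 4.12 (cv2) and the standard library are available. Lean on these libraries where they do the work, as an engineer would, in place of code of your own. Each camera call takes 0.05 s, during which the arm holds its last target. There are 200 camera calls.

## Working session

There is one attempt and no reset: what is moved stays moved. The work goes in short steps, Python scripts to look and compute and a tool call to move; the robot and the scene stay as the last step left them, time stands still between calls to the robot, and variables do not carry over. Pictures are saved under pics/ and viewed, on a budget of 10 in all, crops included, one or two more only if the job needs it, and the job is handed in when it is done.

Besides the shell and the picture viewer there is one more tool, called after "Call:" by a JSON object that holds its "fn" and its "kwargs", one argument or row to a line. play_rows: Moves the arm, as the interface text tells. Its arguments: {"type":"object","properties":{"moves":{"type":"array"}},"required":["moves"]}

```bash
mkdir -p pics; ls; python3 - <<'E'
from workcell import bot
import cv2,numpy as np
o=bot.get_obs();print(o)
for n in("scene","side"):
    p,d=bot.camera(n);cv2.imwrite(f"pics/{n}0.png",p[:,:,::-1]);np.save(f"pics/{n}0.npy",d)
    i=bot.camera_info(n);print(n,i)
print(bot.camera_info("wrist"))
E
```

```text
pics
{'clock': 0.0, 'joint_pos': array([-1.29099392e+00,  2.41398875e-01,  3.72118798e-03,  1.33519749e+00,
        3.57637160e-06,  1.57081597e+00]), 'joint_vel': array([-4.91712743e-04, -9.87350196e-04, -1.31515689e-03,  1.37779417e-03,
        8.25297524e-04, -5.76251512e-05]), 'tau': array([ 1.30474276e-03, -3.72320437e+01,  2.52406150e+01,  1.71523966e-02,
        1.93371540e-05,  2.62856553e-06]), 'eef_pos': array([ 0.13790917, -0.47994655,  0.23041884]), 'tool_rot': array([ 9.90230613e-01,  1.39435479e-01, -1.43182493e-04, -1.02951881e-03]), 'ft_force': array([-0.59315533,  0.13243291,  0.52871876]), 'ft_torque': array([-0.02597779, -0.02681537,  0.01085349]), 'grip_width': 0.0857132125510795}
scene {'K': array([[515.31642876,   0.        , 321.20216652],
       [  0.        , 515.31642876, 235.78915522],
       [  0.        ,   0.        ,   1.        ]]), 'world_from_camera': array([[-0.8842725 ,  0.22505929, -0.40915825,  0.08321228],
       [-0.46629508, -0.37842778,  0.79960072,  0.85730771],
       [ 0.02512072,  0.8978534 ,  0.43957731,  0.58373991],
       [ 0.        
[... 293 characters left out ...]
      [-0.25640752,  0.33044482, -0.90832891, -0.93026014],
       [-0.01380717,  0.9383977 ,  0.34528122,  0.39650876],
       [ 0.        ,  0.        ,  0.        ,  1.        ]])}
{'K': array([[371.64829954,   0.        , 320.84477263],
       [  0.        , 371.64829954, 246.53456016],
       [  0.        ,   0.        ,   1.        ]]), 'T_tool_cam': array([[ 7.98214990e-04,  9.61951439e-01,  2.73219310e-01,
         6.84333539e-02],
       [ 9.99998909e-01, -4.28335071e-04, -1.41343078e-03,
        -1.16375840e-03],
       [-1.24262236e-03,  2.73220140e-01, -9.61950732e-01,
        -1.41775489e-01],
       [ 0.00000000e+00,  0.00000000e+00,  0.00000000e+00,
         1.00000000e+00]])}
```

View pics/scene0.png

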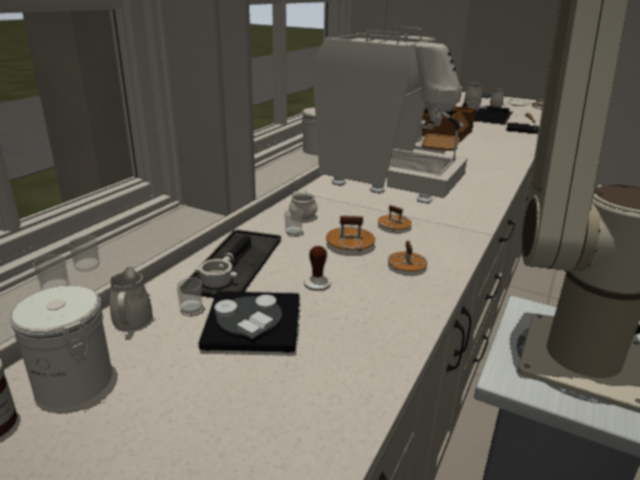

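View pics/side0.png

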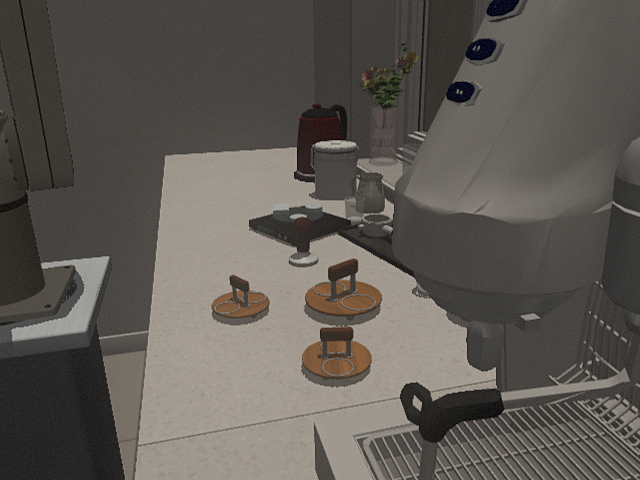

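The scene view shows three carriers, at about (350,238), (394,222) and (407,262). The first is the biggest. The scale is at (252,320), the tamper at (318,268), and glasses at (294,222) and (190,293). The side view shows the big carrier at (343,298) and the scale at (300,225).

```bash
cat > h.py <<'E'
import numpy as np,cv2
from workcell import bot
def cloud(n,d):
    i=bot.camera_info(n);K=i["K"];T=i["world_from_camera"]
    v,u=np.mgrid[:480,:640]
    P=np.stack([(u-K[0,2])/K[0,0]*d,-(v-K[1,2])/K[1,1]*d,-d],-1)
    return P@T[:3,:3].T+T[:3,3]
E
python3 - <<'E'
from h import *
for n in("scene","side"):
    d=np.load(f"pics/{n}0.npy");im=cv2.imread(f"pics/{n}0.png").astype(int);W=cloud(n,d)
    h=cv2.cvtColor(im.astype(np.uint8),cv2.COLOR_BGR2HSV)
    m=(h[...,0]>5)&(h[...,0]<18)&(h[...,1]>150)&(d>0)&(W[...,2]>.008)&(W[...,2]<.03)&(d<1.6)
    k,l,s,c=cv2.connectedComponentsWithStats(m.astype(np.uint8))
    for j in range(1,k):
        if s[j,4]<150: continue
        p=W[l==j];
        (cx,cy),r=cv2.minEnclosingCircle(p[:,:2].astype(np.float32))
        print(n,"disc",c[j],s[j,4],cx,cy,2*r,np.median(p[:,2]))
        q=W[(d>0)&(np.hypot(W[...,0]-cx,W[...,1]-cy)<.05)&(W[...,2]>.055)&(W[...,2]<.085)]
        (a,b),(w,hh),an=cv2.minAreaRect(q[:,:2].astype(np.float32));print("  bar",a,b,w,hh,an,q[:,2].max(),len(q))
        e=np.linalg.eigh(np.cov(q[:,:2].T))[1][:,1];print("   dir",np.arctan2(e[1],e[0]),q.mean(0))
    # scale: dark, z 15..27
    m=(d>0)&(W[...,2]>.012)&(W[...,2]<.027)&(im.max(-1)<40)&(d<1.6)
    k,l,s,c=cv2.connectedComponentsWithStats(m.astype(np.uint8))
    for j in range(1,k):
        if s[j,4]<300: continue
        p=W[l==j];print(n,"dark",c[j],s[j,4],cv2.minAreaRect(p[:,:2].astype(np.float32)),np.median(p[:,2]))
    print([ (x,W[x[1],x[0]]) for x in ([(318,255),(294,222),(190,293),(226,309),(265,301),(260,321),(250,326)] if n=="scene" else [(303,235),(352,207)])])
E
```

```text
scene disc [333.94610778 237.95209581] 167 0.5631980895996094 -0.1768551766872406 0.10312701761722565 0.021826077354007323
  bar 0.5437402129173279 -0.19401144981384277 0.049229077994823456 0.01703491061925888 28.907657623291016 0.08034722011078843 195
   dir -2.70315632943555 [ 0.54374945 -0.1920606   0.06961222]
scene disc [366.32704403 238.9245283 ] 159 0.5146368741989136 -0.2017684131860733 0.09994572401046753 0.021677255841496712
  bar 0.5377764105796814 -0.1956627368927002 0.05179576203227043 0.01700374111533165 23.69792938232422 0.08058905685679163 203
   dir -2.6755045045457475 [ 0.53843584 -0.19473143  0.0696098 ]
scene dark [256.64091094 330.70475803] 2459 ((0.5543743371963501, 0.20847415924072266), (0.16550761461257935, 0.16355246305465698), 28.61256217956543) 0.024273825585902853
[((318, 255), array([0.51470869, 0.02610432, 0.08114348])), ((294, 222), array([ 0.68527488, -0.16613659,  0.04031271])), ((190, 293), array([0.6778082 , 0.23387155, 0.05126514])), ((226, 309), array([0.59114448, 0.23742186, 0.04646507])), ((265, 301), array([0.54776919, 0.17490506, 0.04244199])), ((260, 321), array([0.5158022 , 0.23908022, 0.04770023])), ((250, 326), array([0.52269153, 0.25971878, 0.04752372]))]
[((303, 235), array([ 0.52007266, -0.00451043,  0.06125425])), ((352, 207), array([0.68197744, 0.19695403, 0.04516476]))]
```

Call:
{"fn": "play_rows", "kwargs": {
  "moves": [
    [1, [3.8, -1.35, -0.2], [0, 0, 0]],
    [1, [3.8, -1.35, -0.2], [0, 0, 0]],
    [1, [3.8, -1.35, -0.2], [0, 0, 0]],
    [1, [3.8, -1.35, -0.2], [0, 0, 0]],
    [1, [3.8, -1.35, -0.2], [0, 0, 0]],
    [1, [3.8, -1.35, -0.2], [0, 0, 0]],
    [1, [3.8, -1.35, -0.2], [0, 0, 0]],
    [1, [3.8, -1.35, -0.2], [0, 0, 0]],
    [1, [3.8, -1.35, -0.2], [0, 0, 0]],
    [1, [3.8, -1.35, -0.2], [0, 0, -0.06]],
    [1, [3.8, -1.35, -0.2], [0, 0, -0.06]],
    [1, [0, 0, 0], [0, 0, -0.06]]
  ]
}}

```text
clock: 1.1
eef_pos: [0.5023, -0.2157, 0.2525]
tool_rot: [0.972, 0.233, 0.001, -0.001]
ft_force: [-0.3, -0.7, 0.0]
grip_width: 0.0854
```

```bash
cat >> h.py <<'E'
from scipy.spatial.transform import Rotation as R
def pose(o=None):
    o=o or bot.get_obs();return np.array(o["eef_pos"]),R.from_quat(o["tool_rot"])
def yaw(r): x=r.as_matrix()[:,0];return np.arctan2(x[1],x[0])
def wcloud(d,p,r):
    i=bot.camera_info("wrist");K=i["K"];T=i["T_tool_cam"]
    v,u=np.mgrid[:480,:640];a=(u-K[0,2])/K[0,0];b=(v-K[1,2])/K[1,1];t=np.hypot(a,b)+1e-9
    s=np.tan(t)/t
    P=np.stack([a*s*d,-b*s*d,-d],-1)
    return (P@T[:3,:3].T+T[:3,3])@r.as_matrix().T+p
def wpix(X,p,r):
    i=bot.camera_info("wrist");K=i["K"];T=i["T_tool_cam"]
    c=((np.asarray(X)-p)@r.as_matrix()-T[:3,3])@T[:3,:3]
    c=c*[1,-1,-1];rho=np.hypot(c[...,0],c[...,1]);t=np.arctan2(rho,c[...,2])/rho
    return np.stack([c[...,0]*t*K[0,0]+K[0,2],c[...,1]*t*K[1,1]+K[1,2]],-1)
def snap(name):
    o=bot.get_obs();p,r=pose(o);im,d=bot.camera("wrist")
    cv2.imwrite(f"pics/{name}.png",im[:,:,::-1]);np.savez(f"pics/{name}.npz",d=d,p=p,q=r.as_quat())
    print(o["clock"],p,yaw(r),o["ft_force"],o["grip_width"]);return im,d,p,r,wcloud(d,p,r)
E
python3 - <<'E'
from h import *
im,d,p,r,W=snap("w1")
h=cv2.cvtColor(im,cv2.COLOR_RGB2HSV)
print(W[240,320])
m=(d>0)&(W[...,2]>.012)&(W[...,2]<.03)&(h[...,1]>110)&(h[...,0]<20)
k,l,s,c=cv2.connectedComponentsWithStats(m.astype(np.uint8))
for j in range(1,k):
    if s[j,4]<500: continue
    q=W[l==j];print(c[j],s[j],cv2.minEnclosingCircle(q[:,:2].astype(np.float32)),np.median(q[:,2]))
E
```

```text
1.1 [ 0.50225813 -0.21571052  0.25251316] 0.47051355355110747 [-0.30056579 -0.68238211  0.03789756] 0.08537094338295928
[ 0.46944305 -0.23020507 -0.00226679]
[323.3565994  130.98180615] [ 264  109  119   51 3023] ((0.5536370277404785, -0.19088506698608398), 0.05967390909790993) 0.01997781873275417
[289.51630735 169.05804312] [ 266  146   48   48 1809] ((0.5264337062835693, -0.16684500873088837), 0.024529309943318367) 0.0199478837998541
[357.02151131 169.49089906] [ 333  146   49   48 1813] ((0.5568143725395203, -0.2274988442659378), 0.024609031155705452) 0.020054900686570287
[323.0286139 207.2088443] [ 265  179  118   50 2691] ((0.530132532119751, -0.20319321751594543), 0.05955920368432999) 0.02002690186975173
[424.72598495 277.37051793] [ 387  243   77   75 2259] ((0.48536401987075806, -0.35617101192474365), 0.04609747603535652) 0.01480697740468298
[236.68812589 281.39389604] [ 194  248   78   73 2097] ((0.38115888833999634, -0.16437643766403198), 0.045550283044576645) 0.014573472573751411
[229.27816412 264.96801113] [214 250  31  31 719] ((0.4023275375366211, -0.1516939103603363), 0.018049469217658043) 0.014568240769202517
[410.76581427 268.30820996] [396 253  31  31 743] ((0.49040308594703674, -0.3320707082748413), 0.018382752314209938) 0.014820068341876075
```

View pics/w1.png

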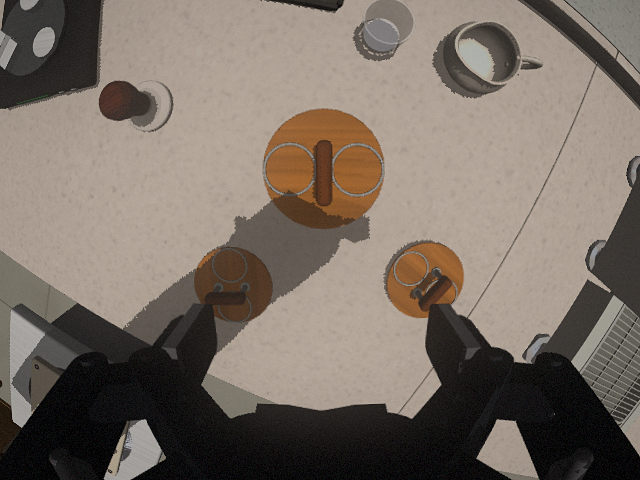

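The wrist view has the 124 mm carrier at (323,169), with its bar lined up with tool x. The two smaller look-alikes are at (233,283) and (425,279), and the tamper is at (135,104).

```bash
python3 - <<'E'
from h import *
z=np.load("pics/w1.npz");d,p,r=z["d"],z["p"],R.from_quat(z["q"]);W=wcloud(d,p,r)
m=(d>0)&(abs(W[...,2]-.02)<.004)&(np.hypot(W[...,0]-.541,W[...,1]+.197)<.075)
q=W[m];print("disc",cv2.minEnclosingCircle(q[:,:2].astype(np.float32)))
m=(d>0)&(abs(W[...,2]-.076)<.006)&(np.hypot(W[...,0]-.541,W[...,1]+.197)<.06)
q=W[m];print("bar",cv2.minAreaRect(q[:,:2].astype(np.float32)),len(q),np.median(q[:,2]))
e=np.linalg.eigh(np.cov(q[:,:2].T))[1][:,1];print(np.arctan2(e[1],e[0])%np.pi)
# project feet for side/scene
for n in("scene","side"):
    i=bot.camera_info(n);T=i["world_from_camera"];K=i["K"]
    for b in(0,np.pi):
        a=.46+b+np.array([0,2.094,-2.094]);X=np.c_[.541+.044*np.cos(a),-.197+.044*np.sin(a),0*a+.004]
        c=(X-T[:3,3])@T[:3,:3];print(n,b,np.c_[K[0,2]-c[:,0]/c[:,2]*K[0,0],K[1,2]+c[:,1]/c[:,2]*K[1,1]].round())
a=cv2.imread("pics/scene0.png")[205:265,315:385];b=cv2.imread("pics/side0.png")[260:330,300:390]
cv2.imwrite("pics/feet.png",np.hstack([cv2.convertScaleAbs(cv2.resize(x,(400,350),interpolation=cv2.INTER_CUBIC),alpha=1.8) for x in(a,b)]))
E
```

```text
disc ((0.5416392087936401, -0.19710324704647064), 0.06248350441455841)
bar ((0.542166531085968, -0.1973074972629547), (0.056782014667987823, 0.013977542519569397), 26.90737533569336) 1039 0.07613414925752754
0.47112510145189646
scene 0 [[333. 243.]
 [360. 251.]
 [358. 237.]]
scene 3.141592653589793 [[368. 244.]
 [341. 236.]
 [342. 250.]]
side 0 [[362. 297.]
 [317. 302.]
 [349. 318.]]
side 3.141592653589793 [[322. 314.]
 [369. 309.]
 [337. 294.]]
```

View pics/feet.png

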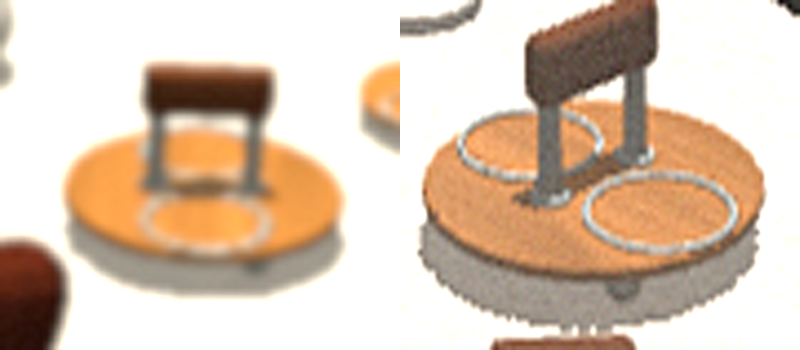

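The visible foot is at (350,318) in the side view and (360,250) in the scene view. Both match carrier x at yaw +0.47. Next I look at the seats from the same tool orientation.

Call:
{"fn": "play_rows", "kwargs": {
  "moves": [
    [1, [1.98, -3.54, -0.2], [0, 0, 0]],
    [1, [1.98, -3.54, -0.2], [0, 0, 0]],
    [1, [1.98, -3.54, -0.2], [0, 0, 0]],
    [1, [1.98, -3.54, -0.2], [0, 0, 0]],
    [1, [1.98, -3.54, -0.2], [0, 0, 0]],
    [1, [1.98, -3.54, -0.2], [0, 0, 0]],
    [1, [1.98, -3.54, -0.2], [0, 0, 0]],
    [1, [1.98, -3.54, -0.2], [0, 0, 0]],
    [1, [1.98, -3.54, -0.2], [0, 0, 0]],
    [1, [1.98, -3.54, -0.2], [0, 0, 0]],
    [1, [0, 0, 0], [0, 0, 0]],
    [1, [0, 0, 0], [0, 0, 0]]
  ]
}}

```text
clock: 2.15
eef_pos: [0.5171, 0.1859, 0.2726]
tool_rot: [0.973, 0.229, -0.001, 0.0]
ft_force: [-0.2, 0.2, 0.2]
grip_width: 0.0854
```

```bash
python3 - <<'E'
from h import *
im,d,p,r,W=snap("w2")
m=(d>0)&(abs(W[...,2]-.024)<.003)&(np.hypot(W[...,0]-.554,W[...,1]-.208)<.15)
print("housing",cv2.minAreaRect(W[m][:,:2].astype(np.float32)),np.median(W[m][:,2]))
m=(d>0)&(W[...,2]>.038)&(W[...,2]<.05)&(np.hypot(W[...,0]-.554,W[...,1]-.208)<.1)
k,l,s,c=cv2.connectedComponentsWithStats(m.astype(np.uint8))
for j in range(1,k):
    if s[j,4]<100: continue
    q=W[l==j];print(c[j],s[j],cv2.minEnclosingCircle(q[:,:2].astype(np.float32)),cv2.minAreaRect(q[:,:2].astype(np.float32)),np.median(q[:,2]))
ctr=wpix(np.array([.554,.208,.04]),p,r);print(ctr)
x,y=ctr.astype(int);c=im[max(0,y-75):y+75,x-100:x+100,::-1];cv2.imwrite("pics/w2c.png",cv2.resize(c,None,fx=4,fy=4,interpolation=cv2.INTER_CUBIC));print(x-100,max(0,y-75))
E
```

```text
2.15 [0.51713133 0.18592491 0.2725652 ] 0.462192903457828 [-0.20475389  0.16088746  0.19840955] 0.08540766791584871
housing ((0.5921387672424316, 0.20007115602493286), (0.22684113681316376, 0.2071550339460373), 27.386110305786133) 0.023116694413439096
[318.29100946 120.19479495] [ 298  101   41   39 1268] ((0.5982604026794434, 0.23022250831127167), 0.020662369206547737) ((0.5978115797042847, 0.2301541268825531), (0.038173701614141464, 0.039201490581035614), 26.63345718383789) 0.045047116404554985
[272.62324324 180.75027027] [ 242  152   62   59 1850] ((0.523193359375, 0.24373352527618408), 0.03125178441405296) ((0.523222804069519, 0.24385184049606323), (0.052369169890880585, 0.03703276440501213), 79.07257843017578) 0.04485334829745671
[347.38512241 189.5527307 ] [ 329  172   37   37 1062] ((0.5483468174934387, 0.17210827767848969), 0.019172854721546173) ((0.5477668046951294, 0.17243076860904694), (0.03705327957868576, 0.03658834099769592), 26.929651260375977) 0.04119752379875219
[318.30597286 168.8368922 ]
218 93
```

View pics/w2c.png

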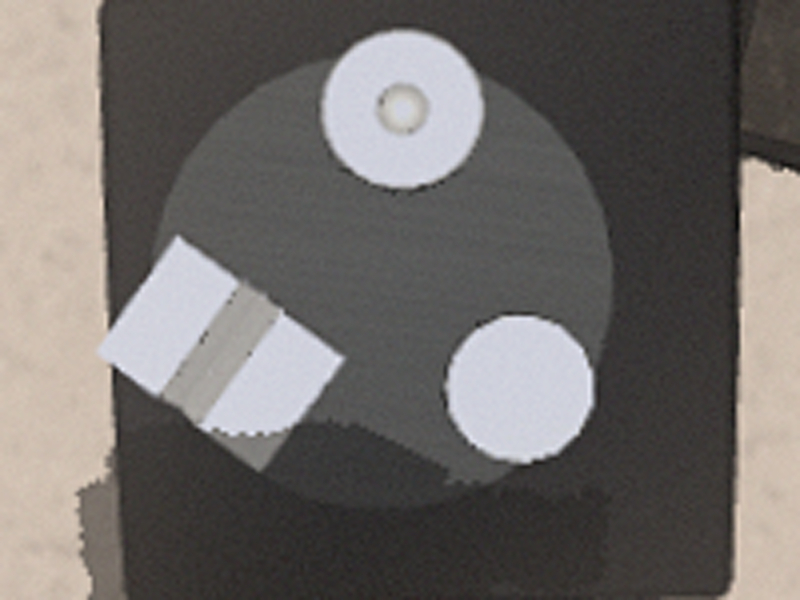

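Seats, each fitted from depth:
- Cone: (0.598, 0.230)
- Groove: (0.523, 0.244)
- Flat: (0.548, 0.172)

The sides are 75.5 to 76.6 mm against 76 expected, so this is consistent. Plate yaw is about 0.338 and its centre is (0.5564, 0.2153). I go back to the carrier and re-measure it with the arm at rest.

Call:
{"fn": "play_rows", "kwargs": {
  "moves": [
    [1, [-1.92, 3.55, 0], [0, 0, 0]],
    [1, [-1.92, 3.55, 0], [0, 0, 0]],
    [1, [-1.92, 3.55, 0], [0, 0, 0]],
    [1, [-1.92, 3.55, 0], [0, 0, 0]],
    [1, [-1.92, 3.55, 0], [0, 0, 0]],
    [1, [-1.92, 3.55, 0], [0, 0, 0]],
    [1, [-1.92, 3.55, 0], [0, 0, 0]],
    [1, [-1.92, 3.55, 0], [0, 0, 0]],
    [1, [-1.92, 3.55, 0], [0, 0, 0]],
    [1, [-1.92, 3.55, 0], [0, 0, 0]],
    [1, [0, 0, 0], [0, 0, 0]],
    [1, [0, 0, 0], [0, 0, 0]]
  ]
}}

```text
clock: 3.2
eef_pos: [0.501, -0.2227, 0.2728]
tool_rot: [0.975, 0.224, -0.001, -0.0]
ft_force: [1.0, -0.4, -0.8]
grip_width: 0.0856
```

```bash
cat >> h.py <<'E'
def carrier(W,d,c,z0=0):
    s=np.hypot(W[...,0]-c[0],W[...,1]-c[1]);out=[]
    q=W[(d>0)&(abs(W[...,2]-z0-.02)<.004)&(s<.075)];(x,y),rr=cv2.minEnclosingCircle(q[:,:2].astype(np.float32))
    q=W[(d>0)&(abs(W[...,2]-z0-.076)<.004)&(s<.06)];b=cv2.minAreaRect(q[:,:2].astype(np.float32))
    e=np.linalg.eigh(np.cov(q[:,:2].T))[1][:,1]
    return (x,y,rr),b,np.arctan2(e[1],e[0])%np.pi,np.median(q[:,2])
def togo(x,y,z,yw,o=None):
    p,r=pose(o);D=(np.array([x,y,z])-p)*100;print("tool shift cm",(r.as_matrix().T@D).round(2),"tool rotvec",(r.inv()*R.from_euler('z',yw)*R.from_euler('x',np.pi)).as_rotvec().round(3))
E
python3 - <<'E'
from h import *
im,d,p,r,W=snap("w3")
print(carrier(W,d,(.541,-.197)))
togo(.542,-.1972,.047,.471)
E
```

```text
3.2 [ 0.5010005  -0.22268519  0.27278405] 0.45125854019929423 [ 1.02035235 -0.39609956 -0.79855881] 0.08555408362897696
((0.5416046977043152, -0.19733309745788574, 0.06263598054647446), ((0.5421448945999146, -0.19714422523975372), (0.05643363669514656, 0.0138030294328928), 25.9671573638916), np.float64(0.47033249893021223), np.float64(0.07612908270651121))
tool shift cm [ 4.7  -0.33 22.59] tool rotvec [-0.001  0.001 -0.017]
```

Call:
{"fn": "play_rows", "kwargs": {
  "moves": [
    [1, [2.35, -0.17, 3.0], [0, 0, -0.017]],
    [1, [2.35, -0.17, 3.0], [0, 0, 0]],
    [1, [0, 0, 3.5], [0, 0, 0]],
    [1, [0, 0, 3.5], [0, 0, 0]],
    [1, [0, 0, 0], [0, 0, 0]],
    [1, [0, 0, 0], [0, 0, 0]]
  ]
}}

```text
clock: 3.75
eef_pos: [0.5415, -0.1929, 0.1419]
tool_rot: [0.972, 0.237, -0.002, -0.002]
ft_force: [0.4, 0.6, -0.2]
grip_width: 0.0853
```

```bash
python3 - <<'E'
from h import *
im,d,p,r,W=snap("w4")
print(carrier(W,d,(.541,-.197)))
togo(.542,-.1972,.047,.471)
E
```

```text
3.75 [ 0.54152675 -0.19292305  0.14186025] 0.4778264234759086 [ 0.35956279  0.62091381 -0.21142279] 0.08534360143723561
((0.541827380657196, -0.19690439105033875, 0.062270838767290115), ((0.5426371097564697, -0.19688092172145844), (0.05693461000919342, 0.014030464924871922), 27.295562744140625), np.float64(0.4687647287748633), np.float64(0.07623485993587936))
tool shift cm [-0.29  0.22  9.74] tool rotvec [-0.     0.     0.006]
```

Call:
{"fn": "play_rows", "kwargs": {
  "moves": [
    [1, [0, 0, 2.5], [0, 0, 0]],
    [1, [0, 0, 2.5], [0, 0, 0]],
    [1, [0, 0, 2.0], [0, 0, 0]],
    [1, [0, 0, 1.0], [0, 0, 0]],
    [1, [0, 0, 0], [0, 0, 0]],
    [1, [0, 0, 0], [0, 0, 0]],
    [1, [0, 0, 0], [0, 0, 0]],
    [1, [0, 0, 0], [0, 0, 0]]
  ]
}}

```text
clock: 4.47
eef_pos: [0.5452, -0.1951, 0.0656]
tool_rot: [0.972, 0.236, 0.002, 0.001]
ft_force: [0.1, -0.3, 0.2]
grip_width: 0.0854
```

```bash
python3 - <<'E'
from h import *
im,d,p,r,W=snap("w5")
print(carrier(W,d,(.541,-.197)))
togo(.542,-.1972,.047,.471)
E
```

```text
4.4667 [ 0.5452064  -0.19506623  0.06559418] 0.4767034639247174 [ 0.07030856 -0.27824727  0.23422275] 0.0854040100894014
((0.5420904159545898, -0.19695761799812317, 0.06231185421347618), ((0.5424036383628845, -0.1965220421552658), (0.0542960949242115, 0.08672067523002625), 48.67134094238281), np.float64(0.4612687982233292), np.float64(0.07630370547241729))
tool shift cm [-0.36  0.06  1.82] tool rotvec [ 0.003 -0.002  0.006]
```

Call:
{"fn": "play_rows", "kwargs": {
  "moves": [
    [1, [-0.35, 0.05, 1.0], [0, 0, 0.005]],
    [1, [0, 0, 0.95], [0, 0, 0]],
    [1, [0, 0, 0], [0, 0, 0]],
    [1, [0, 0, 0], [0, 0, 0]],
    [-1, [0, 0, 0], [0, 0, 0]],
    [-1, [0, 0, 0], [0, 0, 0]],
    [-1, [0, 0, 0], [0, 0, 0]],
    [-1, [0, 0, 0], [0, 0, 0]],
    [-1, [0, 0, 0], [0, 0, 0]],
    [-1, [0, 0, 0], [0, 0, 0]],
    [-1, [0, 0, 0], [0, 0, 0]],
    [-1, [0, 0, 0], [0, 0, 0]]
  ]
}}

```text
clock: 5.52
eef_pos: [0.541, -0.1966, 0.0441]
tool_rot: [0.972, 0.234, 0.0, 0.0]
ft_force: [1.0, -1.5, 0.8]
grip_width: 0.0136
```

```bash
python3 - <<'E'
from h import *
im,d,p,r,W=snap("w6")
print(carrier(W,d,(.541,-.197))[0])
E
```

```text
5.5167 [ 0.54103812 -0.19663024  0.04409858] 0.4716914685582735 [ 1.04970793 -1.46065586  0.82418337] 0.013596173387958526
(0.5412533283233643, -0.19548797607421875, 0.062226515263319016)
```

Call:
{"fn": "play_rows", "kwargs": {
  "moves": [
    [-1, [0, 0, -1.5], [0, 0, 0]],
    [-1, [0, 0, -3], [0, 0, 0]],
    [-1, [0, 0, -3], [0, 0, 0]],
    [-1, [0, 0, -3], [0, 0, 0]],
    [-1, [0, 0, -3], [0, 0, 0]],
    [-1, [0.8, -1.4, -1], [0, 0, 0]],
    [-1, [1.5, -2.7, 0], [0, 0, 0]],
    [-1, [1.6, -2.9, 0], [0, 0, 0]],
    [-1, [1.6, -2.9, 0], [0, 0, 0]],
    [-1, [1.6, -2.9, 0], [0, 0, 0]],
    [-1, [1.6, -2.9, 0], [0, 0, 0]],
    [-1, [1.6, -2.9, 0], [0, 0, 0]]
  ]
}}

```text
clock: 6.57
eef_pos: [0.5467, 0.0174, 0.1877]
tool_rot: [0.972, 0.234, -0.001, -0.0]
ft_force: [-0.2, -0.0, -3.6]
grip_width: 0.0134
```

Call:
{"fn": "play_rows", "kwargs": {
  "moves": [
    [-1, [1.6, -2.9, 0], [0, 0, 0]],
    [-1, [1.6, -2.9, 0], [0, 0, 0]],
    [-1, [1.6, -2.9, 0], [0, 0, 0]],
    [-1, [1.6, -2.9, 0], [0, 0, 0]],
    [-1, [1.6, -2.9, 0], [0, 0, 0]],
    [-1, [1.6, -2.9, 0], [0, 0, 0]],
    [-1, [0.8, -1.5, 0], [0, 0, 0]],
    [-1, [0, 0, 0], [0, 0, 0.07]],
    [-1, [0, 0, 0], [0, 0, 0.06]],
    [-1, [0, 0, 0], [0, 0, 0]],
    [-1, [0, 0, 0], [0, 0, 0]],
    [-1, [0, 0, 0], [0, 0, 0]]
  ]
}}

```text
clock: 7.57
eef_pos: [0.5593, 0.2178, 0.188]
tool_rot: [0.983, 0.182, -0.002, -0.006]
ft_force: [0.7, -0.1, -2.8]
grip_width: 0.0134
```

```bash
python3 - <<'E'
from h import *
im,d,p,r,W=snap("w7")
o=bot.get_obs();print(o["ft_force"],o["ft_torque"],r.as_matrix()[:,2])
print(carrier(W,d,p[:2],p[2]-.044))
togo(.556,.2155,.11,.338)
im,d=bot.camera("scene");cv2.imwrite("pics/scene1.png",im[:,:,::-1])
im,d=bot.camera("side");cv2.imwrite("pics/side1.png",im[:,:,::-1])
E
```

```text
7.5667 [0.55927257 0.21775009 0.18799704] 0.36632987619248164 [ 0.68855961 -0.06055433 -2.76220477] 0.013449577631282543
[-0.49148993 -0.52570592 -3.18772495] [-0.00051611  0.00884217  0.00099009] [-0.00615012  0.01044871 -0.9999265 ]
((0.559391438961029, 0.21888484060764313, 0.06215937063097954), ((0.5603092312812805, 0.22084248065948486), (0.036789149045944214, 0.0537567175924778), 86.30264282226562), np.float64(0.36589670702720767), np.float64(0.2201074900732437))
tool shift cm [-0.39  0.19  7.82] tool rotvec [-0.012  0.002  0.028]
```

Call:
{"fn": "play_rows", "kwargs": {
  "moves": [
    [-1, [-0.4, 0.2, 1.5], [0, 0, 0.025]],
    [-1, [0, 0, 2], [0, 0, 0]],
    [-1, [0, 0, 2], [0, 0, 0]],
    [-1, [0, 0, 1.5], [0, 0, 0]],
    [-1, [0, 0, 0.8], [0, 0, 0]],
    [-1, [0, 0, 0], [0, 0, 0]],
    [-1, [0, 0, 0], [0, 0, 0]],
    [-1, [0, 0, 0], [0, 0, 0]],
    [-1, [0, 0, 0], [0, 0, 0]],
    [-1, [0, 0, 0], [0, 0, 0]]
  ]
}}

```text
clock: 8.55
eef_pos: [0.5593, 0.2105, 0.1121]
tool_rot: [0.985, 0.175, -0.0, -0.008]
ft_force: [-0.4, -0.5, -3.0]
grip_width: 0.0132
```

```bash
python3 - <<'E'
from h import *
im,d,p,r,W=snap("w8")
o=bot.get_obs();print(o["ft_force"],o["ft_torque"],r.as_matrix()[:,2])
print(carrier(W,d,p[:2],p[2]-.044))
togo(.556,.2155,.095,.338)
E
```

```text
8.55 [0.55927647 0.21051371 0.11210314] 0.3516445333456357 [-0.436625   -0.48311481 -2.99192344] 0.013200580725556391
[-0.37902239 -0.46783444 -4.13008807] [-0.02616648  0.00597838 -0.02496876] [-0.00380867  0.01621209 -0.99986132]
((0.5594844222068787, 0.21167005598545074, 0.06218285113573074), ((0.5602064728736877, 0.21347184479236603), (0.036661386489868164, 0.05409753695130348), 85.79307556152344), np.float64(0.3545351680086548), np.float64(0.1442592119224608))
tool shift cm [-0.12 -0.55  1.7 ] tool rotvec [-0.017 -0.001  0.014]
```

Call:
{"fn": "play_rows", "kwargs": {
  "moves": [
    [-1, [-0.1, -0.5, 0.5], [-0.015, 0, 0.014]],
    [-1, [0, 0, 0], [0, 0, 0]],
    [-1, [0, 0, 0], [0, 0, 0]]
  ]
}}

```text
clock: 8.85
eef_pos: [0.558, 0.2068, 0.1054]
tool_rot: [0.985, 0.175, -0.002, -0.004]
ft_force: [-1.0, -0.1, -3.6]
grip_width: 0.013
```

Call:
{"fn": "play_rows", "kwargs": {
  "moves": [
    [-1, [0, 0, 0], [0, 0, 0]],
    [-1, [0, 0, 0], [0, 0, 0]],
    [-1, [0, 0, 0], [0, 0, 0]]
  ]
}}

```text
clock: 9.1
eef_pos: [0.5586, 0.2071, 0.1059]
tool_rot: [0.985, 0.175, -0.001, -0.004]
ft_force: [0.0, -0.2, -2.7]
grip_width: 0.0134
```

```bash
python3 - <<'E'
from h import *
for i in range(4):
    im,d,p,r,W=snap("w9"); print(r.as_matrix()[:2,2],carrier(W,d,p[:2],p[2]-.044)[0])
togo(.556,.2155,.095,.338)
m=(d>0)&(W[...,2]>.038)&(W[...,2]<.05)&(np.hypot(W[...,0]-.554,W[...,1]-.208)<.1)
print(m.sum())
E
```

```text
9.1 [0.55858023 0.2071151  0.10593581] 0.35103042448833544 [ 0.01473622 -0.18927682 -2.73025616] 0.013366657321208853
[-0.00318792  0.0073521 ] (0.5588211417198181, 0.20808042585849762, 0.06214957684278488)
9.15 [0.55855877 0.20710892 0.10591004] 0.3510541434819166 [-0.61658828  0.43915062 -2.58724051] 0.013204156288213307
[-0.0032295   0.00726231] (0.5589918494224548, 0.2085498869419098, 0.062100958079099655)
9.2 [0.55858652 0.20711568 0.10597068] 0.3510668365374224 [ 0.62076485  0.38754241 -3.38818572] 0.012913248337942038
[-0.00313619  0.00732547] (0.5587242841720581, 0.20825672149658203, 0.06221529841423035)
9.25 [0.55858753 0.20713487 0.10594714] 0.3510721693523689 [-0.43647474 -0.64809271 -3.64815779] 0.013538623607451271
[-0.00313694  0.00734527] (0.5588371753692627, 0.20829442143440247, 0.06206771358847618)
tool shift cm [ 0.05 -0.87  1.1 ] tool rotvec [-0.008  0.001  0.013]
299
```

View pics/w9.png

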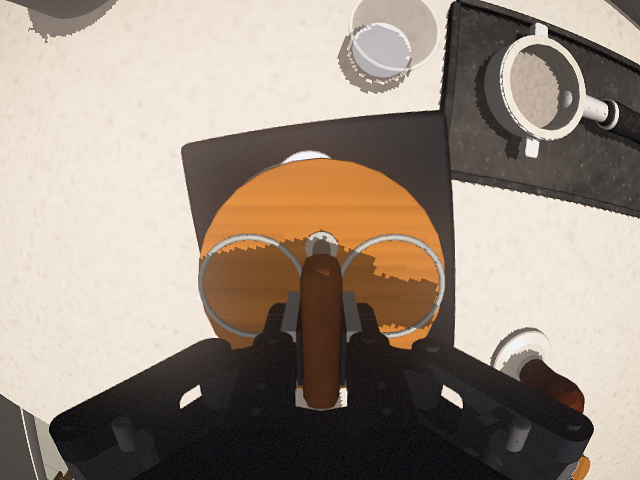

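The wrist view shows the held carrier, bar at (322,330), with the cone seat peeking out at (308,157). Readings are steady but the arm does not land quite where commanded, so I close the loop on the measured pose.

Call:
{"fn": "play_rows", "kwargs": {
  "moves": [
    [-1, [0.05, -0.45, 0], [-0.008, 0, 0.013]],
    [-1, [0, -0.4, 0], [0, 0, 0]],
    [-1, [0, 0, 0], [0, 0, 0]],
    [-1, [0, 0, 0], [0, 0, 0]],
    [-1, [0, 0, 0], [0, 0, 0]]
  ]
}}

```text
clock: 9.72
eef_pos: [0.5589, 0.2075, 0.1059]
tool_rot: [0.985, 0.175, -0.001, -0.003]
ft_force: [-0.2, 0.6, -3.2]
grip_width: 0.0134
```

```bash
python3 - <<'E'
from h import *
o=bot.get_obs();p,r=pose(o);print(p,yaw(r),r.as_matrix()[:2,2],o["joint_vel"].round(4),o["joint_pos"].round(4))
togo(.556,.2155,.095,.338)
E
```

```text
[0.55888949 0.20746554 0.10592833] 0.3521436517888104 [-0.00296213  0.005976  ] [-0.001  -0.0001 -0.0001  0.0015 -0.0016 -0.0003] [0.3521 0.5072 0.0628 1.1271 0.0066 3.1415]
tool shift cm [ 0.01 -0.85  1.1 ] tool rotvec [-0.007  0.001  0.014]
```

Joint 6 is against its 3.14 limit, which explains the errors. I turn the carrier by +120°, another allowed turn, after raising it a little.

Call:
{"fn": "play_rows", "kwargs": {
  "moves": [
    [-1, [0, 0, -1], [0, 0, -0.05]],
    [-1, [0, 0, -1], [0, 0, -0.12]],
    [-1, [0, 0, 0], [0, 0, -0.12]],
    [-1, [0, 0, 0], [0, 0, -0.12]],
    [-1, [0, 0, 0], [0, 0, -0.12]],
    [-1, [0, 0, 0], [0, 0, -0.12]],
    [-1, [0, 0, 0], [0, 0, -0.12]],
    [-1, [0, 0, 0], [0, 0, -0.12]],
    [-1, [0, 0, 0], [0, 0, -0.12]],
    [-1, [0, 0, 0], [0, 0, -0.12]],
    [-1, [0, 0, 0], [0, 0, -0.12]],
    [-1, [0, 0, 0], [0, 0, -0.12]]
  ]
}}

```text
clock: 10.72
eef_pos: [0.5589, 0.2073, 0.1259]
tool_rot: [0.649, 0.76, 0.001, -0.003]
ft_force: [-0.1, 0.2, -4.3]
grip_width: 0.0132
```

Call:
{"fn": "play_rows", "kwargs": {
  "moves": [
    [-1, [0, 0, 0], [0, 0, -0.12]],
    [-1, [0, 0, 0], [0, 0, -0.12]],
    [-1, [0, 0, 0], [0, 0, -0.12]],
    [-1, [0, 0, 0], [0, 0, -0.12]],
    [-1, [0, 0, 0], [0, 0, -0.12]],
    [-1, [0, 0, 0], [0, 0, -0.1]],
    [-1, [0, 0, 0], [0, 0, 0]],
    [-1, [0, 0, 0], [0, 0, 0]],
    [-1, [0, 0, 0], [0, 0, 0]]
  ]
}}

```text
clock: 11.47
eef_pos: [0.5589, 0.2073, 0.1259]
tool_rot: [0.353, 0.936, 0.002, -0.002]
ft_force: [-0.3, -0.1, -3.2]
grip_width: 0.0133
```

```bash
python3 - <<'E'
from h import *
im,d,p,r,W=snap("w10");print(r.as_matrix()[:2,2],bot.get_obs()["joint_pos"].round(3))
print(carrier(W,d,p[:2],p[2]-.044))
togo(.556,.2155,.095,.338+2*np.pi/3)
E
```

```text
11.4667 [0.55893608 0.20730726 0.12592693] 2.419911077342495 [-0.29460245 -0.05733517 -3.18970511] 0.013283992667656595
[-0.00298728  0.00596114] [0.352 0.491 0.092 1.172 0.007 1.073]
((0.5567330121994019, 0.20955786108970642, 0.06209748983383179), ((0.5564548969268799, 0.20894408226013184), (0.038718078285455704, 0.051409900188446045), 14.985182762145996), np.float64(2.4198603815056026), np.float64(0.1580961689776588))
tool shift cm [0.74 0.41 3.1 ] tool rotvec [ 0.003 -0.006 -0.012]
```

```bash
python3 - <<'E'
from h import *
from scipy.optimize import least_squares
for n in("w1","w2","w3","w10"):
    z=np.load(f"pics/{n}.npz");d,p,r=z["d"],z["p"],R.from_quat(z["q"]);W=wcloud(d,p,r)
    im=cv2.imread(f"pics/{n}.png")
    out=[]
    # tamper knob: enclosing circle of points z>.06 near
    q=W[(d>0)&(W[...,2]>.07)&(W[...,2]<.1)&(np.hypot(W[...,0]-.515,W[...,1]-.01)<.05)]
    if len(q)>30: out.append(("tamper",len(q),cv2.minEnclosingCircle(q[:,:2].astype(np.float32)),q[:,2].max()))
    # portafilter / tray mid points
    dark=(d>0)&(abs(W[...,2]-.024)<.004)
    g=np.hypot(W[...,0]-.556,W[...,1]-.21)
    k,l,s,c=cv2.connectedComponentsWithStats((dark&(im.max(-1)<90)&(g<.14)).astype(np.uint8))
    j=1+np.argmax(s[1:,4]);q=W[l==j]
    out.append(("housing",len(q),cv2.minAreaRect(q[:,:2].astype(np.float32))))
    print(n,yaw(r),r.as_matrix()[:2,2].round(4),out)
z=np.load("pics/w10.npz");d,p,r=z["d"],z["p"],R.from_quat(z["q"]);W=wcloud(d,p,r)
for n in("w9","w10"):
    z=np.load(f"pics/{n}.npz");d,p,r=z["d"],z["p"],R.from_quat(z["q"]);W=wcloud(d,p,r)
    L=(W-p)@r.as_matrix()  # tool frame
    m=((d>0)&(abs(L[...,2]-.023)<.004)&(np.hypot(L[...,0],L[...,1])<.08)).astype(np.uint8)
    cs=max(cv2.findContours(m,cv2.RETR_EXTERNAL,cv2.CHAIN_APPROX_NONE)[0],key=len)[:,0]
    q=L[cs[:,1],cs[:,0],:2];q=q[np.hypot(*q.T)>.055];q=q[q[:,0]>0]
    f=least_squares(lambda c:np.hypot(q[:,0]-c[0],q[:,1]-c[1])-c[2],[0,0,.062],loss="soft_l1",f_scale=.0005)
    f2=least_squares(lambda c:np.hypot(q[:,0]-c[0],q[:,1]-c[1])-.0622,[0,0],loss="soft_l1",f_scale=.0005)
    print(n,len(q),f.x,f2.x,q.min(0),q.max(0))
cv2.imwrite("pics/w10v.png",cv2.imread("pics/w10.png"))
E
```

```text
w1 0.47051355355110747 [0.002  0.0022] [('tamper', 1196, ((0.5248528122901917, 0.010031095705926418), 0.019349034875631332), np.float64(0.0913913128539359)), ('housing', 4418, ((0.5375560522079468, 0.18828314542770386), (0.11873609572649002, 0.16395224630832672), 27.816932678222656))]
w2 0.462192903457828 [-0.0013 -0.0009] [('tamper', 1014, ((0.5252048969268799, 0.012872383929789066), 0.019760148599743843), np.float64(0.09102454974787857)), ('housing', 13168, ((0.5590674877166748, 0.20411737263202667), (0.1689830869436264, 0.16827630996704102), 27.520671844482422))]
w3 0.45125854019929423 [-0.0013  0.0003] [('tamper', 1079, ((0.5244366526603699, 0.0106454873457551), 0.019952531903982162), np.float64(0.09131657829684373)), ('housing', 4436, ((0.5418633222579956, 0.1934957504272461), (0.13130517303943634, 0.1702057123184204), 28.009984970092773))]
w10 2.419911077342495 [-0.003  0.006] [('tamper', 746, ((0.5173010230064392, 0.017506685107946396), 0.01593245193362236), np.float64(0.08990411894145511)), ('housing', 8437, ((0.5146795511245728, 0.18252567946910858), (0.07381096482276917, 0.16790997982025146), 27.079071044921875))]
w9 387 [3.11127795e-03 5.41452068e-05 6.09107703e-02] [1.54511797e-03 3.91994743e-05] [ 0.00032588 -0.0613076 ] [0.06402393 0.06171603]
w10 385 [3.22687555e-03 2.76720811e-05 6.08466773e-02] [1.58669023e-03 3.86161787e-05] [ 0.00023477 -0.06142488] [0.06405662 0.06146399]
```

View pics/w10v.png

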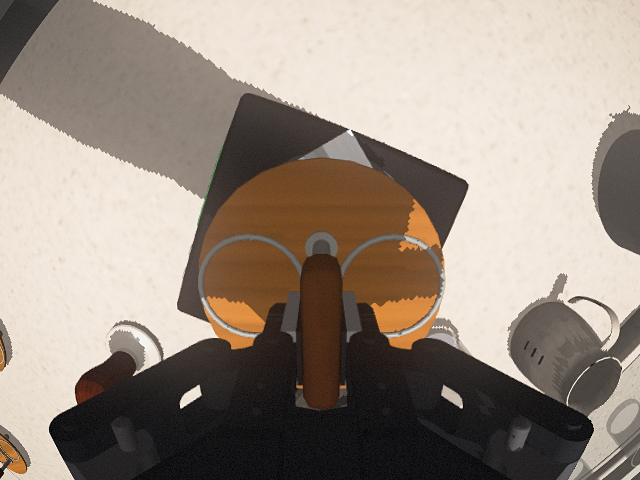

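The wrist view shows the held carrier over the scale, with the groove block visible at (348,148). The housing edges agree between views to within about 2 mm. Correcting for that camera bias gives a target of about (0.5554, 0.2146), yaw 2.432.

```bash
python3 - <<'E'
from h import *
togo(.5554,.2146,.097,.338+2*np.pi/3)
E
```

```text
tool shift cm [0.73 0.31 2.9 ] tool rotvec [ 0.003 -0.006 -0.012]
```

Call:
{"fn": "play_rows", "kwargs": {
  "moves": [
    [-1, [0.37, 0.16, 0.9], [0.003, -0.006, -0.012]],
    [-1, [0.36, 0.15, 1.0], [0, 0, 0]],
    [-1, [0, 0, 1.0], [0, 0, 0]],
    [-1, [0, 0, 0], [0, 0, 0]],
    [-1, [0, 0, 0], [0, 0, 0]],
    [-1, [0, 0, 0], [0, 0, 0]]
  ]
}}

```text
clock: 12.02
eef_pos: [0.5553, 0.2145, 0.0966]
tool_rot: [0.346, 0.938, -0.0, -0.0]
ft_force: [0.1, -0.8, -2.9]
grip_width: 0.0134
```

```bash
cat >> h.py <<'E'
def st():
    o=bot.get_obs();p,r=pose(o);Rm=r.as_matrix()
    print("t",round(o["clock"],2),"p",p.round(4),"yaw",round(yaw(r),4),"tilt",Rm[:2,2].round(4),"F",o["ft_force"].round(1),"Ftool",(Rm.T@o["ft_force"]).round(1),"M",(o["ft_torque"]).round(3),"Mtool",(Rm.T@o["ft_torque"]).round(3))
E
python3 - <<'E'
from h import *
st();togo(.5554,.2146,.097,.338+2*np.pi/3)
E
```

```text
t 12.02 p [0.5553 0.2145 0.0966] yaw 2.434 tilt [-0.001  -0.0005] F [ 0.1 -0.8 -2.9] Ftool [-0.6 -0.5  2.9] M [-0.019 -0.045  0.005] Mtool [-0.015 -0.046 -0.005]
tool shift cm [ 0.    0.02 -0.04] tool rotvec [-0.001 -0.     0.002]
```

Call:
{"fn": "play_rows", "kwargs": {
  "moves": [
    [-1, [0, 0, 0.15], [0, 0, 0]],
    [-1, [0, 0, 0.15], [0, 0, 0]],
    [-1, [0, 0, 0.15], [0, 0, 0]],
    [-1, [0, 0, 0.15], [0, 0, 0]],
    [-1, [0, 0, 0.1], [0, 0, 0]],
    [-1, [0, 0, 0], [0, 0, 0]],
    [-1, [0, 0, 0], [0, 0, 0]]
  ]
}}

```text
clock: 12.6
eef_pos: [0.5554, 0.2144, 0.0899]
tool_rot: [0.346, 0.938, -0.0, -0.0]
ft_force: [0.4, -0.8, -2.1]
grip_width: 0.0134
```

```bash
python3 -c "from h import *;st()"
```

```text
t 12.6 p [0.5554 0.2144 0.0899] yaw 2.4339 tilt [-0.0005 -0.0003] F [ 0.4 -0.8 -2.1] Ftool [-0.8 -0.4  2.1] M [ 0.027 -0.023 -0.029] Mtool [-0.035  0.     0.029]
```

Call:
{"fn": "play_rows", "kwargs": {
  "moves": [
    [-1, [0, 0, 0.1], [0, 0, 0]],
    [-1, [0, 0, 0], [0, 0, 0]],
    [-1, [0, 0, 0], [0, 0, 0]]
  ]
}}

```text
clock: 12.85
eef_pos: [0.5555, 0.2145, 0.089]
tool_rot: [0.346, 0.938, -0.0, -0.0]
ft_force: [-0.9, -0.7, -3.3]
grip_width: 0.013
```

```bash
python3 -c "from h import *;st()"
```

```text
t 12.85 p [0.5555 0.2145 0.089 ] yaw 2.434 tilt [-0.0003 -0.0002] F [-0.9 -0.7 -3.3] Ftool [ 0.2 -1.1  3.3] M [ 0.009 -0.057  0.06 ] Mtool [-0.044 -0.038 -0.06 ]
```

Call:
{"fn": "play_rows", "kwargs": {
  "moves": [
    [-1, [0, 0, 0.1], [0, 0, 0]],
    [-1, [0, 0, 0], [0, 0, 0]],
    [-1, [0, 0, 0], [0, 0, 0]]
  ]
}}

```text
clock: 13.1
eef_pos: [0.5558, 0.2145, 0.0882]
tool_rot: [0.346, 0.938, 0.0, 0.0]
ft_force: [1.1, 0.2, -3.5]
grip_width: 0.0134
```

```bash
python3 -c "from h import *;st()"
```

```text
t 13.1 p [0.5558 0.2145 0.0882] yaw 2.434 tilt [ 0.0005 -0.0001] F [ 1.1  0.2 -3.5] Ftool [-0.7  0.9  3.5] M [-0.003 -0.195 -0.058] Mtool [-0.124 -0.15   0.058]
```

Call:
{"fn": "play_rows", "kwargs": {
  "moves": [
    [-1, [0, 0, 0.1], [0, 0, 0]],
    [-1, [0, 0, 0], [0, 0, 0]],
    [-1, [0, 0, 0], [0, 0, 0]]
  ]
}}

```text
clock: 13.35
eef_pos: [0.5561, 0.2145, 0.0874]
tool_rot: [0.347, 0.938, 0.0, 0.001]
ft_force: [0.9, 0.7, -1.2]
grip_width: 0.0133
```

```bash
python3 -c "from h import *;st()"
```

```text
t 13.35 p [0.5561 0.2145 0.0874] yaw 2.4338 tilt [0.0012 0.    ] F [ 0.9  0.7 -1.2] Ftool [-0.2  1.2  1.2] M [-0.039 -0.508 -0.039] Mtool [-0.301 -0.411  0.039]
```

Call:
{"fn": "play_rows", "kwargs": {
  "moves": [
    [-1, [-0.08, 0.065, 0], [0, 0, 0]],
    [-1, [0, 0, 0.1], [0, 0, 0]],
    [-1, [0, 0, 0], [0, 0, 0]],
    [-1, [0, 0, 0], [0, 0, 0]]
  ]
}}

```text
clock: 13.68
eef_pos: [0.5571, 0.2144, 0.0863]
tool_rot: [0.347, 0.938, 0.0, 0.0]
ft_force: [1.7, 0.3, -1.2]
grip_width: 0.0132
```

```bash
python3 -c "from h import *;st()"
```

```text
t 13.68 p [0.5571 0.2144 0.0863] yaw 2.4338 tilt [ 0.0009 -0.0001] F [ 1.7  0.3 -1.2] Ftool [-1.1  1.3  1.2] M [-0.099 -0.627 -0.021] Mtool [-0.333 -0.541  0.021]
```

Call:
{"fn": "play_rows", "kwargs": {
  "moves": [
    [-1, [0, 0, 0.1], [0, 0, 0]],
    [-1, [0, 0, 0], [0, 0, 0]],
    [-1, [0, 0, 0], [0, 0, 0]]
  ]
}}

```text
clock: 13.93
eef_pos: [0.5572, 0.2144, 0.0855]
tool_rot: [0.347, 0.938, 0.0, 0.001]
ft_force: [3.0, -1.1, 1.4]
grip_width: 0.0133
```

```bash
python3 -c "from h import *;st()"
```

```text
t 13.93 p [0.5572 0.2144 0.0855] yaw 2.4338 tilt [ 0.0013 -0.0002] F [ 3.  -1.1  1.4] Ftool [-3.   1.1 -1.4] M [-0.232 -0.728 -0.06 ] Mtool [-0.298 -0.704  0.06 ]
```

Call:
{"fn": "play_rows", "kwargs": {
  "moves": [
    [-1, [-0.07, 0.025, 0], [0, 0, 0]],
    [-1, [0, 0, 0], [0, 0, 0]],
    [-1, [0, 0, 0], [0, 0, 0]],
    [-1, [0, 0, 0], [0, 0, 0]]
  ]
}}

```text
clock: 14.27
eef_pos: [0.5575, 0.2142, 0.0852]
tool_rot: [0.346, 0.938, 0.0, 0.0]
ft_force: [2.3, -1.6, 2.4]
grip_width: 0.0134
```

```bash
python3 -c "from h import *;st()"
```

```text
t 14.27 p [0.5575 0.2142 0.0852] yaw 2.4339 tilt [ 0.0004 -0.    ] F [ 2.3 -1.6  2.4] Ftool [-2.8  0.3 -2.4] M [-0.152 -0.733 -0.091] Mtool [-0.362 -0.656  0.091]
```

Call:
{"fn": "play_rows", "kwargs": {
  "moves": [
    [-1, [0, 0, 0.05], [0, 0, 0]],
    [-1, [0, 0, 0], [0, 0, 0]],
    [-1, [0, 0, 0], [0, 0, 0]]
  ]
}}

```text
clock: 14.52
eef_pos: [0.5575, 0.2143, 0.0848]
tool_rot: [0.346, 0.938, 0.0, 0.0]
ft_force: [1.8, -0.7, 3.1]
grip_width: 0.0137
```

```bash
python3 -c "from h import *;st()"
```

```text
t 14.52 p [0.5575 0.2143 0.0848] yaw 2.434 tilt [0.0005 0.    ] F [ 1.8 -0.7  3.1] Ftool [-1.8  0.7 -3.1] M [-0.197 -0.735 -0.026] Mtool [-0.328 -0.686  0.026]
```

Call:
{"fn": "play_rows", "kwargs": {
  "moves": [
    [-1, [-0.07, 0.03, 0], [0, 0, 0]],
    [-1, [0, 0, 0], [0, 0, 0]],
    [-1, [0, 0, 0], [0, 0, 0]],
    [-1, [0, 0, 0], [0, 0, 0]]
  ]
}}

```text
clock: 14.85
eef_pos: [0.5578, 0.2141, 0.0846]
tool_rot: [0.346, 0.938, -0.0, -0.0]
ft_force: [1.6, 0.3, 5.0]
grip_width: 0.0134
```

```bash
python3 -c "from h import *;st()"
```

```text
t 14.85 p [0.5578 0.2141 0.0846] yaw 2.4341 tilt [-0.0004  0.0001] F [1.6 0.3 5. ] Ftool [-1.   1.2 -5. ] M [-0.04  -0.479 -0.094] Mtool [-0.281 -0.39   0.094]
```

Call:
{"fn": "play_rows", "kwargs": {
  "moves": [
    [-1, [-0.07, 0.03, 0], [0, 0, 0]],
    [-1, [0, 0, 0], [0, 0, 0]],
    [-1, [0, 0, 0], [0, 0, 0]]
  ]
}}

```text
clock: 15.1
eef_pos: [0.5582, 0.214, 0.0844]
tool_rot: [0.346, 0.938, -0.0, -0.001]
ft_force: [0.8, 0.2, 4.5]
grip_width: 0.0129
```

```bash
python3 -c "from h import *;st()"
```

```text
t 15.1 p [0.5582 0.214  0.0844] yaw 2.4344 tilt [-0.0012  0.0003] F [0.8 0.2 4.5] Ftool [-0.4  0.7 -4.5] M [ 0.167 -0.045 -0.071] Mtool [-0.156  0.074  0.071]
```

Call:
{"fn": "play_rows", "kwargs": {
  "moves": [
    [-1, [0, 0, -0.05], [0, 0, 0]],
    [-1, [0, 0, 0], [0, 0, 0]],
    [-1, [0, 0, 0], [0, 0, 0]]
  ]
}}

```text
clock: 15.35
eef_pos: [0.5583, 0.214, 0.0847]
tool_rot: [0.346, 0.938, -0.0, -0.001]
ft_force: [-0.9, 1.5, 4.0]
grip_width: 0.0135
```

```bash
python3 -c "from h import *;st()"
```

```text
t 15.35 p [0.5583 0.214  0.0847] yaw 2.4343 tilt [-0.0012  0.0002] F [-0.9  1.5  4. ] Ftool [ 1.7  0.5 -4. ] M [ 0.332 -0.105 -0.002] Mtool [-0.32   0.135  0.001]
```

Call:
{"fn": "play_rows", "kwargs": {
  "moves": [
    [-0.6, [0, 0, 0], [0, 0, 0]],
    [-0.3, [0, 0, 0], [0, 0, 0]],
    [0, [0, 0, 0], [0, 0, 0]],
    [0, [0, 0, 0], [0, 0, 0]],
    [0, [0, 0, 0], [0, 0, 0]],
    [0, [0, 0, 0], [0, 0, 0]]
  ]
}}

```text
clock: 15.85
eef_pos: [0.5584, 0.2136, 0.0847]
tool_rot: [0.347, 0.938, -0.0, -0.0]
ft_force: [-0.6, -0.7, -0.8]
grip_width: 0.0428
```

```bash
cat >> h.py <<'E'
def level(W,d,c,z0=.041):
    s=np.hypot(W[...,0]-c[0],W[...,1]-c[1])
    q=W[(d>0)&(abs(W[...,2]-z0-.02)<.006)&(s<.07)]
    for _ in range(4):
        A=np.c_[q[:,:2]-np.array(c),np.ones(len(q))];f=np.linalg.lstsq(A,q[:,2],rcond=None)[0];e=q[:,2]-A@f;q=q[abs(e)<.0015]
    print("disc plane slope",f.round(4),len(q),"circle",cv2.minEnclosingCircle(q[:,:2].astype(np.float32)))
E
python3 - <<'E'
from h import *
st();im,d,p,r,W=snap("w11");level(W,d,(.558,.214));print(carrier(W,d,(.558,.214),.041))
E
```

```text
t 15.85 p [0.5584 0.2136 0.0847] yaw 2.4339 tilt [-0.0009 -0.0005] F [-0.6 -0.7 -0.8] Ftool [ 0.  -0.9  0.8] M [ 0.004 -0.012 -0.016] Mtool [-0.011 -0.006  0.016]
15.85 [0.55844949 0.21355484 0.0846981 ] 2.4339052634510603 [-0.60911767 -0.68064101 -0.75363893] 0.04278158219173073
disc plane slope [ 0.0022 -0.0016  0.0614] 31200 circle ((0.5563867092132568, 0.21599426865577698), 0.06209603697061539)
((0.5566001534461975, 0.21543174982070923, 0.06244821101427078), ((0.5530576705932617, 0.21638230979442596), (0.0550013892352581, 0.04993658885359764), 10.23272705078125), np.float64(2.429455869268021), np.float64(0.11753324461261479))
```

Call:
{"fn": "play_rows", "kwargs": {
  "moves": [
    [0, [0, 0, -1], [0, 0, 0]],
    [0, [0, 0, -2], [0, 0, 0]],
    [0, [0, 0, -3], [0, 0, 0]],
    [0, [0, 0, -3], [0, 0, 0]],
    [0, [0, 0, -3], [0, 0, 0]],
    [0, [0, 0, -3], [0, 0, 0]],
    [0, [-3, 0, -2], [0, 0, 0]],
    [0, [-2, 0, 0], [0, 0, 0]],
    [0, [0, 0, 0], [0, 0, 0]],
    [0, [0, 0, 0], [0, 0, 0]],
    [0, [0, 0, 0], [0, 0, 0]],
    [0, [0, 0, 0], [0, 0, 0]]
  ]
}}

```text
clock: 16.9
eef_pos: [0.5957, 0.1816, 0.2545]
tool_rot: [0.346, 0.938, -0.001, -0.001]
ft_force: [-0.5, -0.2, 0.4]
grip_width: 0.0423
```

```bash
python3 - <<'E'
from h import *
im,d,p,r,W=snap("w12");level(W,d,(.557,.215));print(carrier(W,d,(.557,.215),.041))
ims=[bot.camera(n)[0] for n in("scene","side")]
out=[]
for n,im in zip(("scene","side"),ims):
    i=bot.camera_info(n);T=i["world_from_camera"];K=i["K"]
    c=(np.array([.556,.215,.06])-T[:3,3])@T[:3,:3];u=int(K[0,2]-c[0]/c[2]*K[0,0]);v=int(K[1,2]+c[1]/c[2]*K[1,1])
    out.append(cv2.convertScaleAbs(cv2.resize(im[v-50:v+50,u-66:u+66,::-1],(400,300),interpolation=cv2.INTER_CUBIC),alpha=1.6))
cv2.imwrite("pics/fin.png",np.hstack(out))
E
```

```text
16.9 [0.59572795 0.18163139 0.25448798] 2.4347491629648172 [-0.46350559 -0.15856834  0.44919072] 0.042270931489348705
disc plane slope [ 0.0018 -0.0011  0.0614] 11632 circle ((0.5566576719284058, 0.21535475552082062), 0.06201920285820961)
((0.5565309524536133, 0.21521975100040436, 0.06235453486442566), ((0.5560879707336426, 0.2150987684726715), (0.014332104474306107, 0.056815292686223984), 50.73866653442383), np.float64(2.4387617440970866), np.float64(0.11747387181468516))
```

View pics/fin.png

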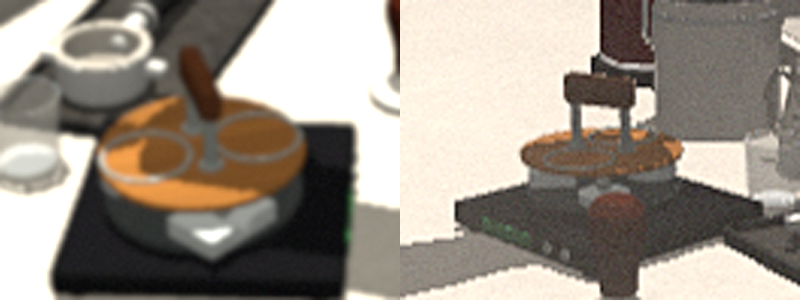

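The close-up shows the carrier standing on the three seats, disc apparently level, tamper and glass undisturbed. One last offline check compares its slope with the same carrier on the table.

```bash
python3 - <<'E'
from h import *
z=np.load("pics/w3.npz");d,p,r=z["d"],z["p"],R.from_quat(z["q"]);level(wcloud(d,p,r),d,(.5416,-.1973),0)
z=np.load("pics/w12.npz");d,p,r=z["d"],z["p"],R.from_quat(z["q"]);level(wcloud(d,p,r),d,(.5566,.2153))
print(bot.job_done())
E
```

```text
disc plane slope [-0.0014  0.0006  0.0201] 8344 circle ((0.5437601804733276, -0.19671794772148132), 0.06205592304468155)
disc plane slope [ 0.0017 -0.0011  0.0614] 11632 circle ((0.5566572546958923, 0.21535493433475494), 0.06201919540762901)
the job is handed in; nothing more can be done
None
```

I docked the 124 mm carrier on the scale, let go of it and handed the job in at about 17 s. I gripped it by its handle and docked it one 120° turn round, because joint 6 reached its limit in the first orientation. During the approach I moved it sideways until the side load and the tipping moment were close to zero. The highest reading while pressing was about 5 N, roughly 8 N on the scale with the carrier's weight.

**Last checks**
- **Level:** the disc slope is about 0.002 rad. The same carrier standing on the table measured about 0.0015 rad.
- **Height:** the disc top read 61.4 mm. The camera reads about 1 mm low, so this is roughly 62.4 mm, which is what fully home should give.
- **Turn:** the carrier's turn matches the measured seats to within 0.01 rad.
- **Surroundings:** the closing close-ups show the tamper and one glass standing. I did not re-measure them or look specifically at the other glass.

**What disagreed:** the docked position came out about 3 mm in x from my bias-corrected camera estimate, so that correction was probably wrong. The uncorrected seat centre matches the carrier's centre within 0.5 mm. I did not do a separate rocking test after letting go.

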